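# Brush out a jar and leave its brush cap a quarter turn loose

### The job

Take the black cap with the long brush off the rinsing jar and brush out the open threaded jar in the wooden block: work the brush down and up inside it twice, each time from near the floor until the bristles are up at the neck. Then screw the cap clockwise onto that jar until it bottoms out, and back it off a quarter turn so that the jar can air. Finish still gripping the cap there, while I tape a tag on the jar; leave the rinsing jar and the other things on the bench standing where they are.

Things in the scene. Friction and masses are not known exactly. Their poses are not given: they have to be found in the camera images.
- cap: Black ribbed screw cap, 52 mm across, 28 mm tall, with a long brush fixed under it: one rigid loose piece, about 60 g. Origin on the axis, in the plane inside the cap that seats on a rim: flat top 10 mm above it, skirt's edge 18 mm below, with two 4 mm stop teeth under it. z up; x runs through the two thread lugs (facing each other, so x and -x are alike).
- cap_top (a point): centre of the cap's flat top, 10 mm above the cap's origin; inside, the skirt is 44 mm wide, 36 mm between the lugs. Grip the cap from above across its diameter, at any yaw. At the start the cap sits loosely and upright on the rinsing jar, brush hanging inside; lift it straight up over 96 mm to clear that jar.
- brush_tip (a point): tip of the brush, on the cap's axis 96 mm below the cap's origin; 6 mm stem, bristle head 13 mm wide and 28 mm long
- jar_stand: Wooden block, 94 mm square, 26 mm high, clamping the foot of the open clear glass jar; block and jar are fixed and neither turn nor lift. Origin under the block's centre, on the jar's axis; z up. Jar body 62 mm across; shoulder at 96 mm, rim at 120 mm above the origin; inner floor 108 mm below the rim.
- jar_rim (a point): centre of the jar's mouth in the plane of its rim; axes as the block's. Neck 33 mm across outside (tapered at the rim), 24 mm bore, 23 mm tall. When the cap is bottomed its origin is at this point and its x axis is parallel (either way round) to this x axis; a quarter turn back from there they are square to each other.
- jar_thread (a point): on the jar's axis 8 mm below the rim, amid the thread: right-hand, two starts, 40 mm across its ridges, sinks 12 mm a turn, about 2 mm axial play. Set down at any yaw, the cap rests on it with its origin 4 to 10 mm above the rim; turned clockwise from above it sinks and after 170 to 350 degrees its teeth meet stop lugs on the jar's shoulder, where a grip that keeps turning slips round the cap.
- rinse_jar: Loose clear glass rinsing jar with a plain neck, no thread, 66 mm across, about 0.3 kg, empty; origin under its centre; rim 110 mm above the origin. At the start it carries the brush cap.
- rinse_rim (a point): centre of the rinsing jar's mouth in the plane of its rim; neck 32 mm across outside, 26 mm inside
- spare_jar: squat amber glass jar with its own black screw lid closed on it, no brush; 72 mm across, 68 mm tall; bystander; origin under its centre
- ink_tin: flat round metal ink tin, 93 mm across, 43 mm tall; bystander; origin under its centre
- tape_roll: roll of masking tape lying flat, 94 mm across, 24 mm tall; bystander; origin under its centre
- scissors: paper scissors lying flat, 185 mm long, 10 mm high, blades to +x, handles to -x; bystander; origin under the pivot region
- pencil_a: black litho pencil lying flat along its x, 168 mm long, 8 mm thick; bystander; origin under its middle
- pencil_b: blue litho pencil lying flat along its x, 168 mm long, 8 mm thick; bystander; origin under its middle
- eraser: rubber eraser in a paper sleeve, 56 x 24 x 13 mm; bystander; origin under its centre
Mind the look-alikes: they are no part of the job. What is shaped like the cap but blue or red is not meant.

How it is judged:
By the outcome, as a careful person would: the job done as asked, in the order asked, and still so for the second after the job is handed in, while the arm keeps its last pose, push and grip.
It also fails if it takes over 67 s, if anything falls off the work surface, if the arm or the gripper's body presses on something with over 40 N, if the wrist force passes 120 N, or if a joint passes its speed limit or range.

### The arm

A 7-joint arm with a two-finger parallel gripper is mounted at the origin on the work surface. World frame = base frame: x ahead of the robot, y to its left, z up, the work surface at z = 0. Lengths are in m, angles in rad, forces in N, time in s.
With the tool pointing down it reaches from about 0.425 to 0.875 m from the base axis. Payload 8.4 kg.
Tool frame: the origin (TCP) lies midway between the tips of the shut fingers; the grasp point (between the pads) lies 19 mm behind it (env.grip_depth is the distance from the TCP to the grasp point, in m); z points along the fingers, y is the line along which they close (so a half turn about z gives the same grasp; the last joint's range is limited). The gripper opens to 85 mm and grips with 20 to 120 N. Pads are 22 mm wide; open, the fingers measure 114 mm over their backs; the gripper's body (76 mm by 85 mm) begins 54 mm behind the grasp point. The pads swing forward as they close: fully open they stand 13 mm farther back than shut.
Start: joints at [1.039, 0.333, 0.04, 1.465, -0.013, 1.343, -0.059], TCP at [0.273, -0.59, 0.231] pointing down, gripper open.
Joint ranges: [-2.58, 2.58], [-0.38, 2.09], [-1.3, 1.39], [0.25, 2.4], [-1.5, 4.64], [0.08, 2.09], [-2.65, 2.65]. Speed limits (rad/s): [2.22, 2.22, 2.79, 2.79, 3.14, 3.14, 3.14].

### API

Orientations are given as a 3x3 rotation matrix whose columns are the frame's x, y, z axes.
In Python, from bench import env, cams, order gives the robot as it stands. Calls block until the motion is done:
- env.reach(position, orientation): joint-space move of the TCP to a pose.
- env.move_linear(position, feed=0.15, rotation=None, contact_N=None): straight line of the TCP; rotation=None keeps the orientation; feed is the mean speed in m/s. With contact_N (N) it stops when the force on the tool has changed by that much, and returns True; else False.
- env.move_joints(angles): joint-space move.
- env.grip(opening): finger opening in m; the grip force is fixed at half the most; returns when the fingers have stopped.
- env.wait(seconds).
- env.inverse_kinematics(position, orientation): joint angles nearest the present ones, or None.
- cams.capture(name): name is "side" or "top"; returns the picture (400x640x3 uint8, blue, green, red); there is no depth.
- cams.camera_params(name): a dict with "intrinsics" (3x3 intrinsics, pixels), "D" ([k1, k2, p1, p2, k3] as OpenCV has them; the pictures are not rectified), "position" and "attitude" of the camera in the world. Camera axes: x right, y down, z forward; pixel columns grow to the right and rows downward; lengths in m; the calibration is good to about 2 mm. A picture is of the moment at which its call begins. camera_params takes no time and is no camera call.
A pose or a line that the arm cannot do raises env.Unreachable and nothing moves.
- order.close_job(): hands the job in; it is judged then, once.
Trained networks look in the newest picture that a camera, given by its name, has taken for a name from the list of things; names that differ only in an ending like _2 or _b are one class to them, and where a whole thing is asked for, a point or a joint stands for the part that bears it (a point fixed in the world has none). Each returns a list of dicts, best first, with "p" (0 to 1); they miss things now and then, are a little off and sometimes report something else, mostly with a low value. They report only what shows in the picture. A call takes as long as a camera call. They do not tell look-alikes from the thing itself.
- cams.search_frame(camera, target): "rect" ([left, top, right, bottom] in pixels, round what is visible of it).
- cams.outline_of(camera, target): "mask" (400x640 bool, what is visible of it) and "rect" ([left, top, right, bottom] in pixels, round what is visible of it).
- cams.mark_of(camera, target): "uv" ([column, row] in pixels: a listed point, or the origin of a listed thing).
Readings, each from a call of its own:
- env.current_t(): time.
- env.current_joint_pos(): joint angles.
- env.current_joint_velocities(): joint speeds.
- env.current_joint_efforts(): joint torques, N m.
- env.current_tool_pos(): TCP position.
- env.current_eef_rot(): TCP orientation.
- env.current_ft_force(): force on the tool from outside, world axes, zero at the start.
- env.current_ft_torque(): the same for the moment, N m.
- env.current_width(): finger opening in m.
- env.current_grip_force(): force on a finger pad.
Only numpy, scipy, OpenCV 4.12 (cv2) and the standard library are available. Lean on these libraries where they do the work, as an engineer would, in place of code of your own. Each camera call takes 0.05 s, during which the arm holds its last target. There are 200 camera calls.

## Working session

There is one attempt and no reset: what is moved stays moved. The work goes in short steps, each a Python script; the robot and the scene stay as the last script left them, time stands still between calls to the robot, and variables do not carry over. Pictures are saved under pics/ and viewed, at most 10 in all, crops included, and the job is handed in when it is done.

```bash
mkdir -p pics; ls; python3 - <<'E'
from bench import env,cams,order
import cv2,numpy as np
print(env.current_t(),env.current_width(),env.grip_depth)
for c in("side","top"):
    im=cams.capture(c); cv2.imwrite(f"pics/{c}0.png",im)
    p=cams.camera_params(c); print(c,{k:np.round(v,4).tolist() for k,v in p.items()})
    for n in("cap","cap_top","jar_rim","jar_stand","rinse_rim","rinse_jar"):
        print(n,[(np.round(d["uv"]).tolist(),round(d["p"],2)) for d in cams.mark_of(c,n)][:5])
E
```

```text
pics
0.0 0.08542341865643831 0.0187
side {'intrinsics': [[386.4687, 0.0, 314.624], [0.0, 386.4687, 199.2647], [0.0, 0.0, 1.0]], 'D': [-0.0069, 0.0, 0.0, 0.0, 0.0], 'position': [0.29, -0.4253, 0.7264], 'attitude': [[0.886, -0.3631, 0.2883], [-0.4636, -0.6894, 0.5566], [-0.0034, -0.6268, -0.7792]]}
cap [([287.0, 115.0], 0.92), ([250.0, 110.0], 0.81), ([270.0, 171.0], 0.69), ([196.0, 154.0], 0.64), ([259.0, 135.0], 0.59)]
cap_top [([198.0, 150.0], 0.94), ([248.0, 106.0], 0.93), ([259.0, 133.0], 0.88), ([270.0, 168.0], 0.81), ([288.0, 112.0], 0.71)]
jar_rim [([343.0, 193.0], 0.56)]
jar_stand [([338.0, 227.0], 0.78)]
rinse_rim [([258.0, 138.0], 0.61)]
rinse_jar [([259.0, 167.0], 0.85), ([345.0, 157.0], 0.34), ([256.0, 138.0], 0.19)]
top {'intrinsics': [[512.835, 0.0, 321.7547], [0.0, 512.835, 199.9238], [0.0, 0.0, 1.0]], 'D': [-0.1476, 0.0, 0.0, 0.0, 0.0], 'position': [0.3766, 0.0312, 1.4519], 'attitude': [[-0.003, -0.9942, 0.1071], [-1.0, 0.0029, -0.0013], [0.001, -0.1071, -0.9942]]}
cap [([197.0, 208.0], 0.9), ([235.0, 264.0], 0.68), ([240.0, 210.0], 0.61), ([281.0, 218.0], 0.52)]
cap_top [([279.0, 214.0], 0.74), ([234.0, 265.0], 0.72), ([245.0, 214.0], 0.64), ([337.0, 184.0], 0.61), ([196.0, 207.0], 0.6)]
jar_rim [([334.0, 183.0], 0.7)]
jar_stand [([336.0, 192.0], 0.82), ([235.0, 213.0], 0.58)]
rinse_rim [([239.0, 211.0], 0.46)]
rinse_jar [([246.0, 213.0], 0.47)]
```

View pics/side0.png

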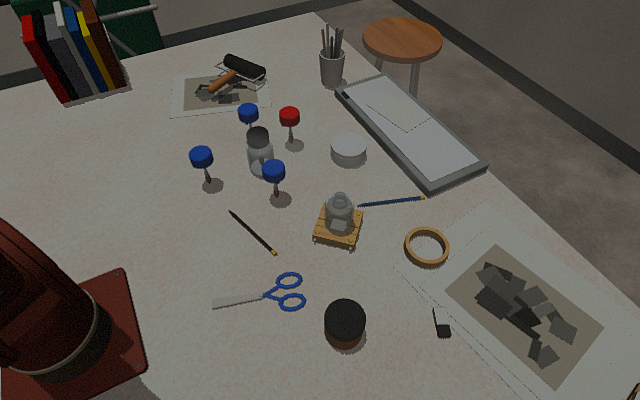

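View pics/top0.png

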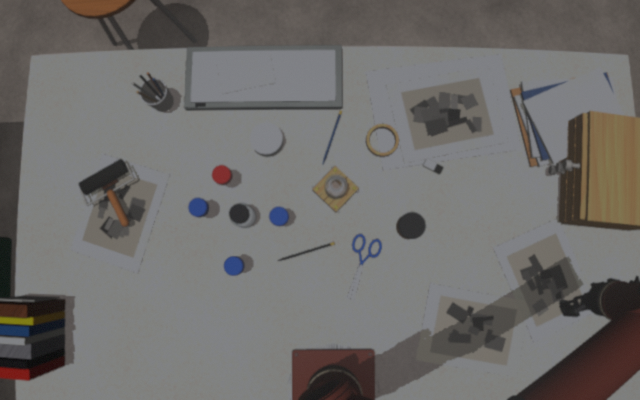

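```bash
cat > h.py <<'E'
from bench import env,cams,order
import cv2,numpy as np
P={c:{k:np.array(v) for k,v in cams.camera_params(c).items()} for c in("side","top")}
def ray(c,uv):
    p=P[c];x=cv2.undistortPoints(np.array([[uv]],float),p["intrinsics"],p["D"])[0,0]
    d=p["attitude"]@np.array([x[0],x[1],1.]);return p["position"],d/np.linalg.norm(d)
def at_z(c,uv,z):
    o,d=ray(c,uv);return o+d*(z-o[2])/d[2]
def tri(a,b):
    A=np.zeros((3,3));y=np.zeros(3)
    for c,uv in(("side",a),("top",b)):
        o,d=ray(c,uv);M=np.eye(3)-np.outer(d,d);A+=M;y+=M@o
    X=np.linalg.solve(A,y);o,d=ray("side",a);r=np.linalg.norm(np.cross(X-o,d))*2
    return X.round(4),round(r,4)
def proj(c,X):
    p=P[c];R=p["attitude"].T
    return cv2.projectPoints(np.array(X,float).reshape(-1,3),cv2.Rodrigues(R)[0],-R@p["position"],p["intrinsics"],p["D"])[0][:,0]
def down(yaw):  # tool z down, tool y at angle yaw
    y=np.array([np.cos(yaw),np.sin(yaw),0]);z=np.array([0,0,-1.]);return np.stack([np.cross(y,z),y,z],1)
E
python3 - <<'E'
from h import *
s=cv2.imread("pics/side0.png");t=cv2.imread("pics/top0.png")
a=cv2.resize(s[90:250,170:370],None,fx=4,fy=4,interpolation=cv2.INTER_CUBIC)[:,:800]
cv2.imwrite("pics/cs.png",cv2.convertScaleAbs(a,alpha=1.8)[:600])
b=cv2.resize(t[150:290,180:380],None,fx=4,fy=4,interpolation=cv2.INTER_CUBIC)
cv2.imwrite("pics/ct.png",cv2.convertScaleAbs(b,alpha=1.8))
for n,x,y in(("black",(259,133),(240,213)),("blue far",(248,106),(199,208)),("red",(288,112),(222,174)),("blueL",(198,150),(234,265)),("blueR",(270,168),(279,215)),("rim",(341,195),(336,185))):print(n,tri(x,y))
for n in ("cap_top","jar_rim","rinse_rim","cap"):
    for c in("side","top"):
        print(n,c,[(np.round(d["uv"],1).tolist(),round(d["p"],2)) for d in cams.mark_of(c,n)][:6])
E
```

```text
black (array([0.4883, 0.2423, 0.1227]), np.float64(0.0047))
blue far (array([0.5027, 0.3516, 0.1202]), np.float64(0.0062))
red (array([0.5905, 0.2952, 0.1093]), np.float64(0.002))
blueL (array([0.3497, 0.2581, 0.1181]), np.float64(0.0025))
blueR (array([0.4782, 0.1434, 0.1038]), np.float64(0.0081))
rim (array([ 0.5618, -0.0092,  0.1244]), np.float64(0.0066))
cap_top side [([197.9, 149.8], 0.94), ([248.1, 105.7], 0.93), ([259.1, 132.8], 0.88), ([269.6, 167.8], 0.81), ([288.4, 112.4], 0.71), ([268.8, 297.6], 0.36)]
cap_top top [([278.9, 213.7], 0.74), ([234.5, 265.1], 0.72), ([245.0, 213.9], 0.64), ([337.0, 183.8], 0.61), ([196.2, 206.9], 0.6), ([219.3, 177.2], 0.56)]
jar_rim side [([343.3, 193.0], 0.56)]
jar_rim top [([334.1, 182.9], 0.7)]
rinse_rim side [([257.5, 138.4], 0.61)]
rinse_rim top [([239.3, 210.9], 0.46)]
cap side [([287.2, 115.1], 0.92), ([250.1, 109.7], 0.81), ([270.5, 170.6], 0.69), ([196.4, 154.0], 0.64), ([259.0, 135.3], 0.59)]
cap top [([196.9, 207.7], 0.9), ([234.6, 263.5], 0.68), ([239.7, 210.4], 0.61), ([280.7, 217.8], 0.52)]
```

View pics/cs.png

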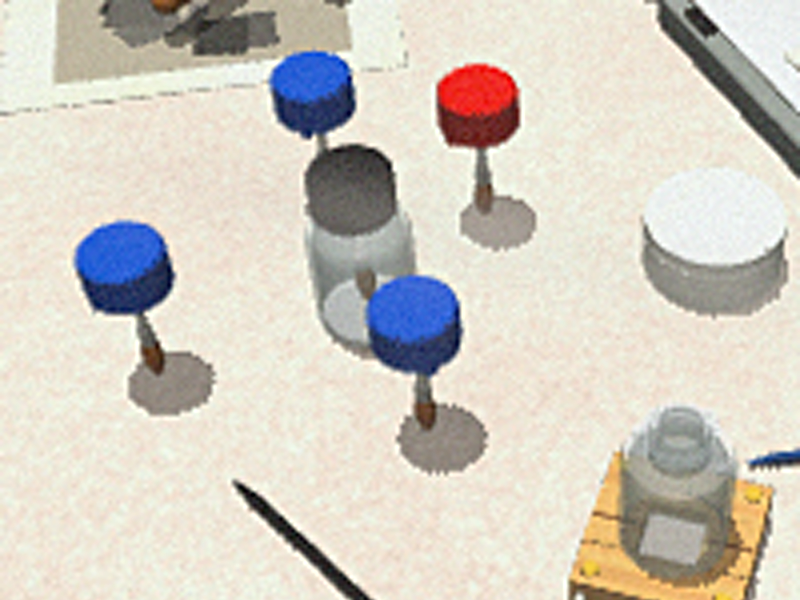

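View pics/ct.png

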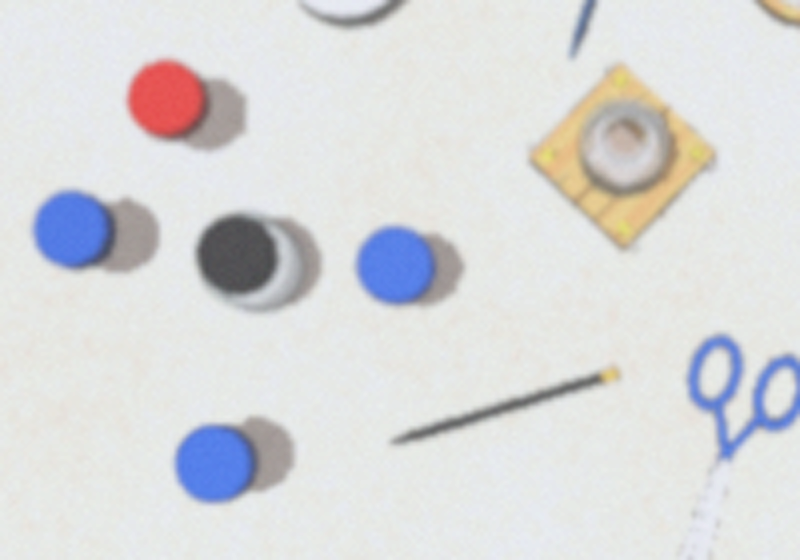

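Black thing candidates: blue (248,110), (198,153), (270,170), red (288,115) – standing brushes, wrong colours. The black lid at (344,318) is on the amber jar and has no brush. The black cap at side (259,134) / top (240,213) sits on the clear rinsing jar with its brush inside, so it is the one. The crops confirm this. The open jar is in the diamond-turned block at side (340,215) / top (336,188).

```bash
cat > m.py <<'E'
from h import *
from scipy.optimize import minimize
th=np.linspace(0,2*np.pi,60)
def poly(kind,q):
    if kind=="cap":
        c=np.c_[np.cos(th),np.sin(th)]*.026; return np.vstack([np.c_[c+q[:2],np.full(60,z)] for z in(.092,.12)])
    a=q[2]+np.pi/4+np.arange(4)*np.pi/2; c=np.c_[np.cos(a),np.sin(a)]*.047*2**.5
    return np.vstack([np.c_[c+q[:2],np.full(4,z)] for z in(0.004,.026)])
def fit(kind,contours,q0):
    # mean distance of mask hull contour to the model hull, subpixel
    def cost(q):
        e=0
        for c,ct in contours.items():
            h=cv2.convexHull(proj(c,poly(kind,q)).astype(np.float32))
            d=np.array([cv2.pointPolygonTest(h,(float(u),float(v)),True) for u,v in ct])
            e+=np.mean(np.minimum(np.abs(d),2)**2)
        return e
    r=minimize(cost,q0,method="Nelder-Mead",options=dict(initial_simplex=np.array([q0]+[np.array(q0)+np.eye(len(q0))[i]*(.006 if i<2 else .1) for i in range(len(q0))]),xatol=1e-5,fatol=1e-5))
    return r.x.round(4),round(r.fun,3)
def hullpts(m):
    c,_=cv2.findContours(m.astype(np.uint8),cv2.RETR_EXTERNAL,cv2.CHAIN_APPROX_NONE)
    c=max(c,key=cv2.contourArea); h=cv2.convexHull(c)[:,0].astype(float)
    n=np.roll(h,-1,0); return np.vstack([h+(n-h)*t for t in np.arange(0,1,.1)])
def crop(m,r):
    o=np.zeros_like(m);o[r[1]:r[3],r[0]:r[2]]=m[r[1]:r[3],r[0]:r[2]];return o
E
python3 - <<'E'
from m import *
I={c:cv2.imread(f"pics/{c}0.png") for c in P}
cap={};blk={}
for c in I:
    up=cv2.GaussianBlur(I[c],(3,3),0).astype(int);hsv=cv2.cvtColor(up.astype(np.uint8),cv2.COLOR_BGR2HSV)
    dark=up.max(2)<(72 if c=="side" else 85)
    m=crop(dark,(244,124,272,150) if c=="side" else (226,200,254,228));cap[c]=hullpts(m);
    w=(hsv[...,1]>75)&(hsv[...,0]>8)&(hsv[...,0]<35)
    m2=crop(w,(308,196,370,252) if c=="side" else (308,160,362,216));blk[c]=hullpts(m2)
    print(c,m.sum(),cap[c].min(0),cap[c].max(0),m2.sum(),blk[c].min(0),blk[c].max(0))
for cs in(["top"],["side"],["top","side"]):
    print(cs,fit("cap",{c:cap[c] for c in cs},[.487,.24]),fit("blk",{c:blk[c] for c in cs},[.56,-.01,.75]))
print(at_z("side",(343.3,193.0),.12),at_z("top",(334.1,182.9),.12),at_z("side",(259.1,132.8),.12),at_z("top",(240,213),.12))
vis=[]
for c,r in(("side",(230,110)),("top",(220,150))):
    v=I[c].copy()
    v=cv2.resize(v[r[1]:r[1]+140,r[0]:r[0]+140],None,fx=4,fy=4)
    for ct,col in((cap[c],(0,255,0)),(blk[c],(0,0,255))):
        for p in (ct-np.array(r)+.5)*4: cv2.circle(v,tuple(int(k) for k in p),0,col,-1)
    vis.append(v[:, :400] if 0 else cv2.resize(v,(400,400)))
cv2.imwrite("pics/fit.png",cv2.convertScaleAbs(np.hstack(vis),alpha=1.6))
E
```

```text
side 420 [247. 126.] [268. 148.] 1022 [312. 203.] [362. 250.]
top 323 [229. 204.] [249. 223.] 522 [314. 167.] [356. 210.]
['top'] (array([0.4863, 0.2479]), np.float64(0.382)) (array([ 0.5638, -0.0078,  0.67  ]), np.float64(1.06))
['side'] (array([0.4872, 0.2493]), np.float64(0.644)) (array([ 0.5641, -0.0081,  0.8052]), np.float64(0.319))
['top', 'side'] (array([0.4868, 0.2484]), np.float64(1.094)) (array([ 0.5643, -0.0078,  0.7594]), np.float64(2.058))
[ 0.5737618 -0.0047923  0.12     ] [ 0.56486886 -0.0030351   0.12      ] [0.49199472 0.24534848 0.12      ] [0.48630164 0.24333544 0.12      ]
```

View pics/fit.png

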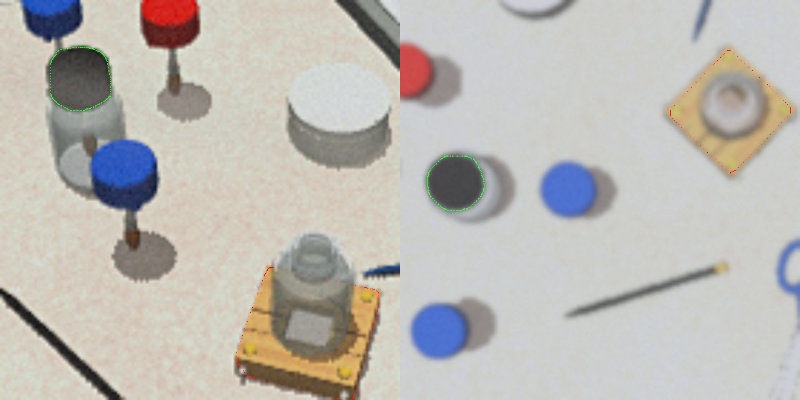

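```bash
python3 - <<'E'
from h import *
C=np.array([.4868,.2486]);J=np.array([.564,-.008])
for n,p in(("cap",C),("jar",J)):
    for d in range(-180,180,30):
        q=env.inverse_kinematics([*p,.22],down(np.radians(d)));print(n,d,None if q is None else np.round(q,2).tolist())
env.grip(.068)
env.reach([*C,.26],down(np.radians(-45)))
print(env.current_joint_pos(),env.current_t(),env.current_width(),env.current_ft_force())
E
```

```text
cap -180 [0.38, 0.29, -1.1, 1.69, 0.27, 1.32, 2.38]
cap -150 None
cap -120 [-1.28, 0.15, 0.81, 1.77, -0.11, 1.27, -2.54]
cap -90 [0.38, 0.29, -1.09, 1.69, 0.27, 1.32, -2.33]
cap -60 [0.37, 0.29, -1.08, 1.69, 0.26, 1.32, -1.81]
cap -30 [0.43, 0.32, -1.17, 1.69, 0.31, 1.33, -1.32]
cap 0 [0.45, 0.34, -1.2, 1.69, 0.32, 1.34, -0.81]
cap 30 [0.43, 0.32, -1.17, 1.69, 0.3, 1.33, -0.27]
cap 60 [0.41, 0.31, -1.14, 1.69, 0.29, 1.33, 0.26]
cap 90 [0.4, 0.3, -1.12, 1.69, 0.28, 1.32, 0.8]
cap 120 [0.38, 0.29, -1.1, 1.69, 0.27, 1.32, 1.33]
cap 150 [0.38, 0.29, -1.1, 1.69, 0.27, 1.32, 1.85]
jar -180 None
jar -150 [-1.06, 0.33, 1.23, 1.74, -0.32, 1.31, -2.38]
jar -120 [0.34, 0.2, -0.47, 1.67, 0.09, 1.29, -2.23]
jar -90 [0.37, 0.2, -0.49, 1.67, 0.1, 1.29, -1.72]
jar -60 [0.38, 0.21, -0.51, 1.67, 0.1, 1.29, -1.2]
jar -30 [0.41, 0.21, -0.54, 1.67, 0.11, 1.29, -0.68]
jar 0 [0.43, 0.21, -0.57, 1.67, 0.12, 1.29, -0.16]
jar 30 [0.46, 0.22, -0.6, 1.67, 0.13, 1.29, 0.36]
jar 60 [0.47, 0.22, -0.61, 1.67, 0.13, 1.3, 0.88]
jar 90 [0.51, 0.23, -0.66, 1.67, 0.14, 1.3, 1.39]
jar 120 [0.84, 0.34, -1.1, 1.65, 0.31, 1.34, 1.79]
jar 150 [0.84, 0.34, -1.1, 1.65, 0.31, 1.34, 2.31]
[ 0.43296083  0.28370641 -1.16053318  1.6333534   0.2635979   1.39877547
 -1.54554507] 4.4583 0.06835462324892533 [-0.41828373 -0.76147925 -0.08726211]
```

```bash
python3 - <<'E'
from h import *
C=np.array([.4868,.2486])
env.reach([*C,.20],down(np.radians(135)))
print("hit",env.move_linear([*C,.089],feed=.08,contact_N=6),env.current_tool_pos(),env.current_ft_force())
cv2.imwrite("pics/g.png",np.hstack([cv2.convertScaleAbs(cv2.resize(cams.capture(c)[r[1]:r[1]+100,r[0]:r[0]+100],(400,400)),alpha=1.7) for c,r in(("side",(210,90)),("top",(190,165)))]))
f0=env.current_ft_force();env.grip(.045)
print(env.current_width(),env.current_grip_force(),env.current_ft_force()-f0,env.current_ft_torque(),env.current_joint_pos()[6],env.current_t())
E
```

```text
hit False [0.48709008 0.24874682 0.08947936] [-0.25063398 -0.450004   -0.46293864]
0.050344852546250526 62.225407229441316 [-0.45186628 -2.06284643  5.71453909] [-0.19718634  0.18759531 -0.00681965] 1.476415500637365 9.025
```

View pics/g.png

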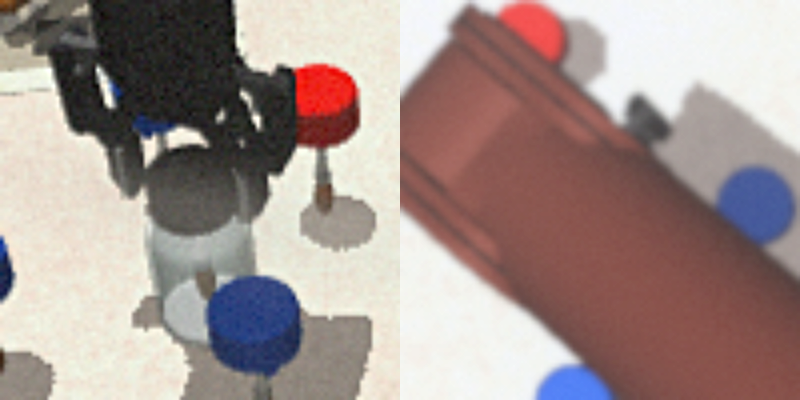

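```bash
python3 - <<'E'
from h import *
C=env.current_tool_pos();J=np.array([.564,-.008])
env.move_linear([C[0],C[1],.235],feed=.12)
print(env.current_width(),env.current_ft_force())
env.reach([*J,.24],down(np.radians(135)))
print(env.current_tool_pos(),env.current_joint_pos(),env.current_t(),env.current_ft_force(),env.current_ft_torque())
im=cams.capture("side");cv2.imwrite("pics/side1.png",im);t=cams.capture("top");cv2.imwrite("pics/top1.png",t)
for n in("brush_tip","cap_top","jar_rim"):
  print(n,[(np.round(d["uv"],1).tolist(),round(d["p"],2)) for d in cams.mark_of("side",n)][:6])
p=env.current_tool_pos();o=p+[0,0,.021]
print("pred",proj("side",[o-[0,0,.096],o+[0,0,.01],[*J,.12]]).round(1).tolist())
cv2.imwrite("pics/a.png",cv2.convertScaleAbs(cv2.resize(im[80:250,250:420],(590,590),interpolation=cv2.INTER_CUBIC),alpha=1.7))
E
```

```text
0.05027377598828892 [ 0.44265035 -1.06876616  0.07252653]
[ 0.56371017 -0.00586454  0.24005699] [ 0.82858442  0.32034387 -1.08327858  1.62568398  0.28707782  1.36984496
  2.06698143] 11.4333 [ 0.01228532 -0.48792533 -0.3180874 ] [ 0.03076759 -0.00356973  0.03508302]
brush_tip [([210.8, 183.0], 0.96), ([252.7, 139.0], 0.91), ([339.4, 180.4], 0.78), ([287.2, 141.2], 0.66), ([443.3, 320.4], 0.59), ([278.2, 196.3], 0.58)]
cap_top [([250.2, 107.0], 0.96), ([340.4, 140.9], 0.91), ([197.6, 152.3], 0.59), ([271.5, 167.0], 0.58), ([288.8, 115.5], 0.55)]
jar_rim []
pred [[340.6, 180.5], [343.6, 139.7], [339.9, 195.8]]
```

View pics/a.png

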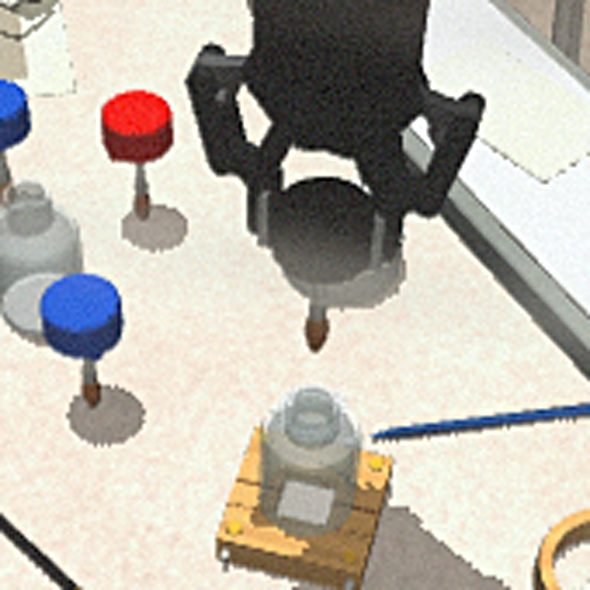

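```bash
python3 - <<'E'
from h import *
J=np.array([.564,-.008]);R=down(np.radians(135))
env.move_linear([*J,.225],feed=.05,rotation=R);p=env.current_tool_pos();print(p,env.current_t())
im=cams.capture("side").astype(np.float32)
o=p+[0,0,.021];print(proj("side",[o-[0,0,.096],o-[0,0,.082],[*J,.12],[*J,.108],[*J,.07]]).round(1).tolist())
g=cv2.imread("pics/side1.png").astype(int)
h=cv2.cvtColor(im.astype(np.uint8),cv2.COLOR_BGR2HSV)
m=crop=(h[...,1]>100)&(h[...,0]<16)
ys,xs=np.nonzero(m[160:192,330:352]);print("bristle",xs.mean()+330,ys.min()+160,ys.max()+160,len(xs))
for r in (190,193,196,199,202): print(r,g[r,326:356].sum(1).tolist())
cv2.imwrite("pics/b.png",cv2.convertScaleAbs(cv2.resize(im[160:220,310:370],(600,600),interpolation=cv2.INTER_CUBIC),alpha=1.7))
E
```

```text
[ 0.56378929 -0.00802801  0.22459883] 12.1333
[[340.6, 186.3], [340.9, 181.6], [339.9, 195.8], [339.7, 199.5], [338.8, 210.7]]
bristle 341.0625 179 186 32
190 [411, 416, 431, 420, 420, 405, 406, 410, 405, 411, 421, 426, 414, 423, 429, 432, 440, 414, 417, 405, 409, 414, 394, 417, 412, 416, 417, 415, 413, 436]
193 [406, 400, 412, 417, 414, 428, 408, 385, 392, 333, 296, 342, 343, 329, 351, 330, 313, 300, 301, 409, 394, 396, 436, 428, 431, 426, 417, 414, 419, 411]
196 [421, 406, 423, 435, 410, 415, 333, 414, 323, 256, 263, 274, 284, 279, 278, 272, 268, 267, 260, 283, 336, 361, 435, 431, 410, 414, 418, 427, 412, 411]
199 [423, 430, 378, 308, 271, 339, 282, 283, 261, 256, 297, 283, 293, 310, 298, 298, 280, 256, 248, 251, 287, 261, 318, 312, 421, 441, 424, 409, 427, 427]
202 [415, 329, 299, 305, 322, 335, 265, 261, 259, 260, 260, 270, 267, 269, 271, 262, 269, 275, 255, 272, 262, 262, 312, 312, 288, 336, 442, 381, 420, 419]
```

View pics/b.png

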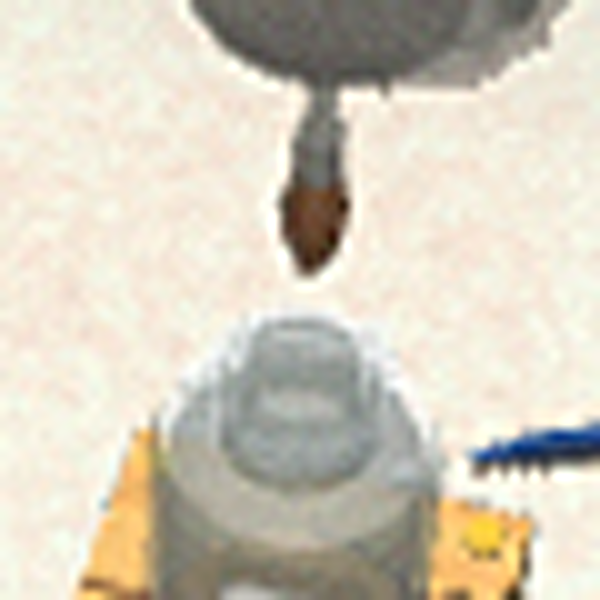

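```bash
python3 - <<'E'
from h import *
J=np.array([.564,-.008])
f0=env.current_ft_force();print(f0)
for i in range(3):
    k=env.move_linear([*J,.102],feed=.06,contact_N=5)
    print("down",k,env.current_tool_pos().round(4),(env.current_ft_force()-f0).round(2),env.current_ft_torque().round(3),env.current_t())
    if i<2:
        print("up",env.move_linear([*J,.174],feed=.07,contact_N=25),env.current_tool_pos().round(4),env.current_ft_force().round(2))
print(env.current_width(),env.current_joint_pos().round(3))
E
```

```text
[ 0.44424455 -1.01846018 -1.28479901]
down True [ 0.564  -0.008   0.1045] [-0.87  0.37  7.34] [-0.09   0.245  0.018] 14.0417
up False [ 0.5637 -0.0081  0.1735] [-0.42 -0.26 -1.11]
down True [ 0.5637 -0.008   0.1045] [-1.88  0.49  8.58] [-0.074  0.291  0.057] 16.275
up False [ 0.5637 -0.0081  0.1735] [ 0.36 -0.67 -0.29]
down True [ 0.5637 -0.008   0.1045] [-2.42  0.57  7.51] [-0.05   0.252  0.005] 18.5083
0.05027245740949534 [ 0.756  0.451 -1.008  1.784  0.415  1.145  1.97 ]
```

```bash
cat > screw.py <<'E'
from h import *
def screw(yaw,z,end,step=12,stopT=.8,J=(.564,-.008)):
    t0=env.current_ft_torque()[2];log=[]
    while yaw>end:
        yaw-=step;z-=.012*step/360
        env.move_linear([*J,z],feed=.02,rotation=down(np.radians(yaw)))
        f=env.current_ft_force();tz=env.current_ft_torque()[2]
        if f[2]>10: z+=.0003
        if f[2]<3: z-=.0003
        log.append((yaw,round(z,4),round(float(env.current_tool_pos()[2]),4),*f.round(1).tolist(),round(float(tz),2),round(env.current_t(),2)))
        if abs(tz-t0)>stopT or np.abs(f).max()>35: break
    return yaw,z,log
E
python3 - <<'E'
from screw import *
y,z,l=screw(135,.1045,99)
for r in l:print(*r)
E
```

```text
123 0.1038 0.1042 -0.3 -0.9 1.8 -0.07 18.87
111 0.1034 0.1038 0.9 -0.3 3.5 -0.02 19.23
99 0.103 0.1034 1.0 -0.8 5.7 0.02 19.58
```

```bash
python3 - <<'E'
from screw import *
try:
    y,z,l=screw(99,.103,-125)
    for r in l:print(*r)
finally: print(env.current_joint_pos().round(2),env.current_width())
E
```

```text
87 0.1026 0.103 0.6 -0.4 5.4 -0.05 19.94
75 0.1022 0.1025 0.6 -0.7 5.5 -0.1 20.3
63 0.1018 0.1021 0.6 -0.5 6.8 -0.1 20.66
51 0.1014 0.1017 1.1 -1.6 5.7 -0.1 21.02
39 0.101 0.1013 0.9 0.1 6.9 -0.06 21.38
27 0.1006 0.1009 0.2 0.1 5.3 -0.06 21.73
15 0.1002 0.1005 0.0 -0.7 7.5 -0.12 22.09
3 0.0998 0.1001 0.6 0.1 5.9 -0.14 22.45
-9 0.0994 0.0997 0.4 0.0 6.6 -0.06 22.81
-21 0.099 0.0995 0.1 -0.8 9.3 -0.03 23.17
-33 0.0989 0.0995 0.0 -1.3 10.3 -0.09 23.52
-45 0.0988 0.0995 0.2 -0.0 10.3 -0.08 23.88
-57 0.0984 0.0995 0.1 -0.2 9.9 -0.11 24.24
-69 0.0983 0.0993 2.4 -0.1 10.8 0.65 24.6
-81 0.0982 0.099 -0.9 0.3 12.4 0.93 24.96
[ 0.25  0.29 -0.37  1.82  0.12  1.05 -1.57] 0.04972609605348294
```

```bash
python3 - <<'E'
from h import *
J=(.564,-.008)
y=-81
for d in (-4,-4,-4,3,3,3,3,3,3):
    y+=d;env.move_linear([*J,.0985],feed=.02,rotation=down(np.radians(y)))
    R=env.current_eef_rot();print(y,round(float(np.degrees(np.arctan2(R[1,1],R[0,1]))),2),env.current_tool_pos().round(4)[2],env.current_ft_force().round(1),round(float(env.current_ft_torque()[2]),2),round(env.current_width(),5),round(env.current_t(),2))
E
```

```text
-85 -84.49 0.0992 [4.6 0.6 6.1] 0.99 0.05001 25.21
-89 -88.52 0.0989 [-2.2  0.4  8.9] 0.87 0.05024 25.46
-93 -92.51 0.099 [4.3 0.3 4.6] 1.18 0.04979 25.71
-90 -89.55 0.099 [2.8 1.6 6.8] 0.45 0.0504 25.96
-87 -86.58 0.099 [1.4 1.4 8.5] 0.07 0.05043 26.21
-84 -83.59 0.099 [1.3 0.3 7.9] 0.05 0.05037 26.46
-81 -80.6 0.099 [0.4 0.1 7.7] 0.03 0.0501 26.71
-78 -77.6 0.099 [0.1 0.3 8.1] 0.07 0.05005 26.96
-75 -74.6 0.099 [-0.4  0.8  8.5] 0.05 0.05039 27.21
```

```bash
python3 - <<'E'
from h import *
J=(.564,-.008)
def yaw():
    R=env.current_eef_rot();return float(np.degrees(np.arctan2(R[1,1],R[0,1])))
y=-75;on=None;prev=None
while y>-100:
    y-=1.5;env.move_linear([*J,.0988],feed=.02,rotation=down(np.radians(y)))
    a,t=yaw(),float(env.current_ft_torque()[2]);print(round(a,2),round(t,2))
    if t>.35: break
# onset: elastic slope about .24 Nm/deg
on=a+t/.24;target=on+90;print("onset",on,env.current_t())
z=.0988;n=9
for i in range(1,n+1):
    yy=y+(target-.4-y)*i/n;z=.0988+max(0,(yy-(-15+0))) *0
    frac=i/n;z=.0988+.0019*max(0,(frac-.3)/.7)
    env.move_linear([*J,z],feed=.02,rotation=down(np.radians(yy)))
    print(round(yaw(),2),env.current_tool_pos()[2].round(4),env.current_ft_force().round(1),round(float(env.current_ft_torque()[2]),2))
print("target",target,env.current_t(),env.current_width(),env.current_grip_force())
E
```

```text
-76.2 -0.05
-77.7 -0.03
-79.2 0.0
-80.7 0.0
-82.21 0.01
-83.71 -0.06
-85.2 0.04
-86.77 0.15
-88.32 0.13
-89.78 0.52
onset -87.60751048670738 29.7083
-79.58 0.099 [3.1 1.2 5.7] 0.04
-69.36 0.099 [3.2 2.  5.6] 0.06
-59.13 0.099 [2.4 2.3 6. ] 0.11
-49.21 0.099 [3.6 2.3 2.9] 0.06
-39.1 0.0992 [3.  3.2 1.1] 0.02
-28.99 0.0995 [1.3 4.3 0.8] 0.05
-18.82 0.0998 [1.4 4.1 0.4] 0.02
-8.61 0.1002 [-0.2  4.2  0.2] 0.05
1.6 0.1005 [-0.3  4.1  0.8] 0.08
target 2.3924895132926167 32.6333 0.05013530911590479 67.45923299342394
```

```bash
python3 - <<'E'
from h import *
env.move_linear([.564,-.008,.1004],feed=.02,rotation=down(np.radians(2.8)));env.wait(.5)
R=env.current_eef_rot();print(np.degrees(np.arctan2(R[1,1],R[0,1])),env.current_tool_pos(),env.current_ft_force(),env.current_ft_torque(),env.current_t())
im=cams.capture("side")
cv2.imwrite("pics/z.png",cv2.convertScaleAbs(cv2.resize(im[90:270,180:400],(733,600),interpolation=cv2.INTER_CUBIC),alpha=1.7))
E
```

```text
2.744909421187019 [ 0.56378147 -0.00794727  0.10045273] [-3.1732793   3.94141888  4.39859855] [0.9214284 0.7431061 0.0217307] 33.3833
```

View pics/z.png

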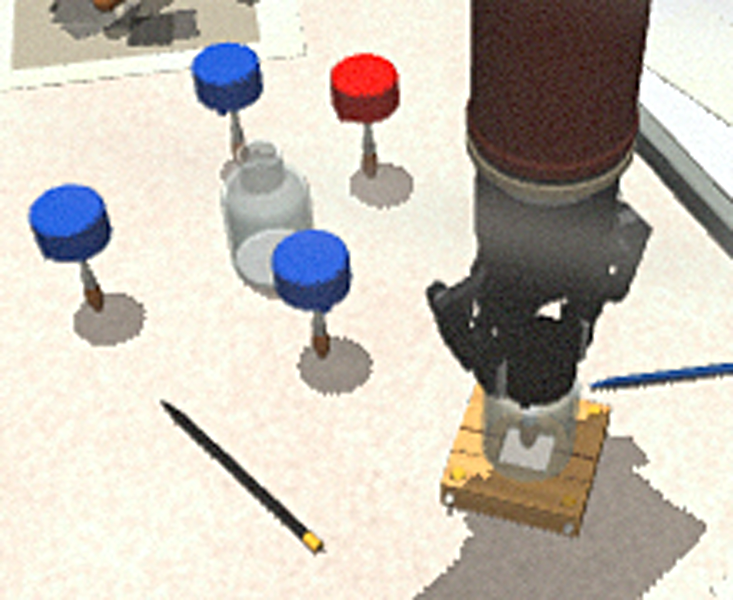

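The picture shows the cap on the clamped jar at about side (341,197), with the brush inside. The rinsing jar (259,157) and the four coloured look-alikes are still standing.

```bash
python3 - <<'E'
from bench import order
print(order.close_job())
E
```

```text
the job is handed in; nothing more can be done
None
```

The job is handed in at about 33 s of robot time: I brushed the jar twice, screwed the black cap down to its stop and backed it off about 90°, and the gripper still holds it; the last picture shows the rinsing jar and the coloured brushes standing.

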